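# Clear the assembly fixture and hold a circuit board in its corner

### The job

Hold the red sweeper by its black grip and with it push the three loose orange relays off the fixture's plate into the grey catch tray, never touching them with the fingers, then stand the sweeper upright on the bench again. Next bring the circuit board onto the cleared plate, lying flat, and press it into the corner with a long edge flush against the blue stop and a short edge flush against the yellow stop. Finish while holding it there: keep hold of the board and keep pressing it against both stops at once, do not let go, with the relays still in the tray and the flux bottle, spool, multimeter and cup left where they were.

Things in the scene. Friction and masses are not known exactly. Their poses are not given: they have to be found in the camera images.
- fixture: Assembly fixture, fixed, yaw varies; x points away from the robot. Origin at bench height under the centre of a polished aluminium plate 170 (x) x 190 (y) mm, top 45 mm above the bench. Stops 14 mm high stand on its +x side (yellow, face at x = +70 mm) and +y side (blue, face at y = +85 mm), forming the corner. The edge at y = -95 mm is open and drops into the catch tray.
- tray (a point): Centre of the catch tray's inner floor, at fixture x 0, y -147.5, z 6 mm. Grey open tray joined to the plate's open edge: inside 180 (fixture x) x 105 (y) mm, rim 32 mm above the bench, 13 mm lower than the plate.
- stop_yellow: Yellow rigid stop bar on the plate's far (+x) side, 12 x 115 x 14 mm, along fixture y from -30 to +85 mm; origin at the centre of its underside (fixture x 76, y 27.5, z 45 mm). Its flat face towards the robot is the stop.
- stop_blue: Blue rigid stop bar on the plate's left (+y) side, 115 x 10 x 14 mm, along fixture x from -50 to +65 mm; origin at the centre of its underside (fixture x 7.5, y 90, z 45 mm). Its flat face towards -y is the stop.
- board_center (a point): Board's centre, 18 mm above its underside. Green board, underside slippery, 110 (x) x 90 (y) x 6 mm, 0.17 to 0.35 kg, flat on the bench. Grip: black heat sink 50 (x) x 34 (y) mm at its middle, 6 to 36 mm above the underside, clear for 28 mm on both long sides but for 3 mm chips. Parts 12 mm high at the short edges. Seated, this point is at fixture x 15, y 40, z 63 mm; half a turn is as good.
- sweeper_grip (a point): Point on the sweeper's grip, 58 mm above its underside. Red bar 130 (x) x 30 (y) x 32 mm high, standing on the bench; at its middle a black upright grip 40 (x) x 20 (y) mm, from 32 to 80 mm above the underside. 0.11 to 0.22 kg. Board and sweeper stand on opposite sides (left, right) of the fixture.
- relay1_center (a point): Centre of a loose orange relay, 22 x 16 x 16 mm, 15 g, lying on the fixture's plate; relays lie within fixture x -36 to +36 mm, y -73 to +25 mm, at any yaw.
- relay2_center (a point): Centre of a loose orange relay, 22 x 16 x 16 mm, 15 g, lying on the fixture's plate; relays lie within fixture x -36 to +36 mm, y -73 to +25 mm, at any yaw.
- relay3_center (a point): Centre of a loose orange relay, 22 x 16 x 16 mm, 15 g, lying on the fixture's plate; relays lie within fixture x -36 to +36 mm, y -73 to +25 mm, at any yaw.
- flux: Bystander: amber flux bottle with a white cap, 44 mm across, 110 mm tall; origin at the centre of its underside.
- spool: Bystander: blue solder spool standing on end, 60 mm across, 46 mm tall; origin at the centre of its underside.
- meter: Bystander: yellow hand multimeter lying flat, 150 x 75 x 41 mm; origin at the centre of its underside.
- cup: Bystander: white plastic cup, 70 mm across, 60 mm tall; origin at the centre of its underside.
Things that resemble listed ones, but are neither listed nor needed, are in the scene too. There is more than one size of the part that bears sweeper_grip; the job needs the smaller.

How it is judged:
On the way:
1. all three relays lie in the catch tray while the fingers still hold the sweeper (x of relay1_center in the frame of fixture between -0.092 and 0.092 m and y of relay1_center in the frame of fixture between -0.202 and -0.095 m and z of each of relay1_center, relay2_center, relay3_center in the frame of fixture below 0.038 m and x of relay2_center in the frame of fixture between -0.092 and 0.092 m and y of relay2_center in the frame of fixture between -0.202 and -0.095 m and x of relay3_center in the frame of fixture between -0.092 and 0.092 m and y of relay3_center in the frame of fixture between -0.202 and -0.095 m and contact force between the fingers and sweeper above 1 N), for 0.1 s.
At the end, for the whole second after the job is handed in: Relays in the tray; sweeper upright on the bench, let go; board flat on the plate in the corner (within 3 mm and 0.03 rad), pressed with over 1 N on the yellow and over 1 N on the blue stop at once, fingers still on it (over 1 N), through the last second (x of relay1_center in the frame of fixture between -0.092 and 0.092 m and y of relay1_center in the frame of fixture between -0.202 and -0.095 m and z of each of relay1_center, relay2_center, relay3_center in the frame of fixture below 0.038 m and x of relay2_center in the frame of fixture between -0.092 and 0.092 m and y of relay2_center in the frame of fixture between -0.202 and -0.095 m and x of relay3_center in the frame of fixture between -0.092 and 0.092 m and y of relay3_center in the frame of fixture between -0.202 and -0.095 m and height (world z) of sweeper_grip between 0.052 and 0.064 m and angle between sweeper_grip's own z axis and vertical below 0.1 rad and contact force between the fingers and sweeper below 0.2 N and x of board_center in the frame of fixture between 0.012 and 0.0175 m and y of board_center in the frame of fixture between 0.037 and 0.0425 m and z of board_center in the frame of fixture between 0.06 and 0.0655 m and angle between the x axis of board_center and the x axis of fixture, either way round below 0.03 rad and angle between board_center's own z axis and vertical below 0.03 rad and contact force between board and stop_yellow above 1 N and contact force between board and stop_blue above 1 N and contact force between the fingers and board above 1 N); the arm keeps its last pose, push and grip.
It fails at once if the fingers touch a relay (over 1 N) (contact force between the fingers and relay1 above 1 N or contact force between the fingers and relay2 above 1 N or contact force between the fingers and relay3 above 1 N).
It fails at once if a bystander (flux bottle, spool, multimeter, cup) is moved by more than 30 mm (distance of any of flux, spool, meter, cup from where it was at the start of the episode above 0.03 m).
It also fails if it takes over 67 s, if anything falls off the work surface, if the arm or the gripper's body presses on something with over 40 N, if the wrist force passes 120 N, or if a joint passes its speed limit or range.

### The arm

A 6-joint arm with a two-finger parallel gripper is mounted at the origin on the work surface. World frame = base frame: x ahead of the robot, y to its left, z up, the work surface at z = 0. Lengths are in m, angles in rad, forces in N, time in s.
With the tool pointing down it reaches from about 0.2 to 0.875 m from the base axis. Payload 3.4 kg.
Tool frame: the origin (TCP) lies between the finger pads; the fingertips stand 25 mm ahead of it and the grasp point (between the pads) lies 6 mm ahead of it (r.nose_length is the z of the fingertips in the tool frame, in m); z points along the fingers, y is the line along which they close (so a half turn about z gives the same grasp; the last joint's range is limited). The gripper opens to 94 mm and grips with 3 to 60 N. Pads are 16 mm wide; open, the fingers measure 119 mm over their backs; the gripper's body (75 mm by 177 mm) begins 78 mm behind the grasp point.
Start: joints at [-1.379, 0.276, 1.505, -0, 1.361, -0.121], TCP at [0.177, -0.547, 0.23] pointing down, gripper open.
Joint ranges: [-2.89, 2.89], [-0.75, 2.08], [0.22, 2.7], [-1.18, 4.32], [0.11, 2.71], [-2.7, 2.7]. Speed limits (rad/s): [2.57, 2.57, 3.14, 3.14, 3.14, 3.14].

### API

Orientations are given as a unit quaternion [w, x, y, z].
In Python, from plant import r, gripper_to, inverse_kinematics, vision, models, telemetry gives the robot as it stands. Calls block until the motion is done:
- r.move_to(position, orientation): joint-space move of the TCP to a pose.
- r.move_l(position, rot=None, vel=0.15, guard=None): straight line of the TCP; rot=None keeps the orientation; vel is the mean speed in m/s. With guard (N) it stops when the force on the tool has changed by that much, and returns True; else False.
- r.movej(angles): joint-space move.
- gripper_to(opening, f_grip=None): finger opening in m; f_grip is the grip in N (None keeps the last); returns when the fingers have stopped.
- r.hold(seconds).
- inverse_kinematics(position, orientation): joint angles nearest the present ones, or None.
- vision.snapshot(name): name is "side" or "top" or "wrist"; returns the picture (400x640x3 uint8, red, green, blue); there is no depth.
- vision.get_calibration(name): a dict with "fx", "fy", "cx", "cy" (pixels), "position" and "orientation" of the camera in the world. Camera axes: x right, y down, z forward; pixel columns grow to the right and rows downward; lengths in m; the calibration is good to about 2 mm. The wrist camera is an equidistant fisheye: a pixel r from the principal point sees the ray r / f radians off the axis. A picture is of the moment at which its call begins: read the wrist's pose just before it. get_calibration takes no time and is no camera call; for the wrist camera it gives the pose at the moment of the call.
A pose or a line that the arm cannot do raises r.PlanningError and nothing moves.
- r.sign_off(): hands the job in; it is judged then, once.
Trained networks look in the newest picture that a camera, given by its name, has taken for a name from the list of things; names that differ only in an ending like _2 or _b are one class to them, and where a whole thing is asked for, a point or a joint stands for the part that bears it (a point fixed in the world has none). Each returns a list of dicts, best first, with "score" (0 to 1); they miss things now and then, are a little off and sometimes report something else, mostly with a low value. They report only what shows in the picture. A call takes as long as a camera call. They do not tell look-alikes from the thing itself.
- models.boxes_of(thing, camera): "at" ([x, y, z] in m, in world coordinates, good to about 4 mm: the middle of the surface that is visible of it).
- models.regions_of(thing, camera): "pixels" (400x640 bool, what is visible of it).
- models.mark_of(thing, camera): "at" ([x, y, z] in m, in world coordinates, good to about 4 mm: a listed point, or the origin of a listed thing).
Readings, each from a call of its own:
- telemetry.current_t(): time.
- telemetry.current_joints(): joint angles.
- telemetry.current_dq(): joint speeds.
- telemetry.current_joint_efforts(): joint torques, N m.
- telemetry.current_ee_pos(): TCP position.
- telemetry.current_tool_rot(): TCP orientation.
- telemetry.current_wrist_force(): force on the tool from outside, world axes, zero at the start.
- telemetry.current_torque(): the same for the moment, N m.
- telemetry.current_opening(): finger opening in m.
- telemetry.current_finger_force(): force on a finger pad.
Only numpy, scipy, OpenCV 4.12 (cv2) and the standard library are available. Lean on these libraries where they do the work, as an engineer would, in place of code of your own. Each camera call takes 0.05 s, during which the arm holds its last target. There are 200 camera calls.

## Working session

There is one attempt and no reset: what is moved stays moved. The work goes in short steps, each a Python script; the robot and the scene stay as the last script left them, time stands still between calls to the robot, and variables do not carry over. Pictures are saved under pics/ and viewed, at most 10 in all, crops included, and the job is handed in when it is done.

```bash
mkdir -p pics; ls; python3 - <<'E'
from plant import r, gripper_to, inverse_kinematics, vision, models, telemetry
import cv2,numpy as np
for c in ("top","side"):
    im=vision.snapshot(c); cv2.imwrite(f"pics/{c}0.png",im[:,:,::-1])
    print(c,vision.get_calibration(c))
for t in ["fixture","tray","stop_yellow","stop_blue","board_center","sweeper_grip","relay1_center","flux","spool","meter","cup"]:
    for c in ("top","side"):
        print(t,c,[(round(d["score"],2),np.round(d["at"],3).tolist()) for d in models.mark_of(t,c)][:5])
print(telemetry.current_t(),telemetry.current_tool_rot())
E
```

```text
pics
top {'fx': 389.24273225431824, 'fy': 389.24273225431824, 'cx': 321.5536352724884, 'cy': 196.27007575213392, 'position': array([ 0.4270399 , -0.00752436,  1.11985264]), 'orientation': array([-0.01778454,  0.71310628, -0.70034736,  0.02601398])}
side {'fx': 363.47409081419346, 'fy': 363.47409081419346, 'cx': 320.83461115819716, 'cy': 195.55153825250676, 'position': array([0.37989752, 0.74472663, 0.64262462]), 'orientation': array([ 0.03743581, -0.08261813,  0.89032199, -0.44620575])}
fixture top [(0.71, [0.569, 0.068, 0.0])]
fixture side [(0.7, [0.425, 0.34, 0.019]), (0.66, [0.572, 0.041, 0.051])]
tray top [(0.86, [0.579, -0.076, 0.004]), (0.4, [0.577, 0.09, 0.05])]
tray side [(0.55, [0.578, -0.081, 0.006])]
stop_yellow top [(0.65, [0.643, 0.102, 0.044])]
stop_yellow side [(0.76, [0.642, 0.103, 0.04])]
stop_blue top [(0.77, [0.572, 0.162, 0.047])]
stop_blue side [(0.88, [0.572, 0.158, 0.046])]
board_center top [(0.9, [0.425, 0.335, 0.014]), (0.46, [0.432, -0.288, 0.057])]
board_center side [(0.86, [0.424, 0.343, 0.019])]
sweeper_grip top [(0.91, [0.431, -0.29, 0.058]), (0.72, [0.302, -0.418, 0.074])]
sweeper_grip side [(0.67, [0.433, -0.29, 0.056]), (0.63, [0.303, -0.414, 0.074]), (0.5, [0.565, 0.067, 0.001])]
relay1_center top [(0.42, [0.577, 0.092, 0.052])]
relay1_center side [(0.42, [0.573, 0.088, 0.05])]
flux top [(0.52, [0.693, 0.267, -0.003])]
flux side [(0.82, [0.692, 0.268, -0.0]), (0.6, [0.609, -0.477, 0.001])]
spool top [(0.83, [0.706, -0.24, 0.002])]
spool side [(0.82, [0.706, -0.238, 0.002])]
meter top [(0.68, [0.606, -0.477, -0.003])]
meter side [(0.7, [0.573, 0.157, 0.047]), (0.69, [0.608, -0.478, 0.0])]
cup top [(0.9, [0.641, 0.451, -0.002])]
cup side [(0.67, [0.645, 0.449, 0.002])]
1.2 [ 3.38453025e-05  9.87796204e-01  1.55751909e-01 -3.09302796e-06]
```

View pics/top0.png

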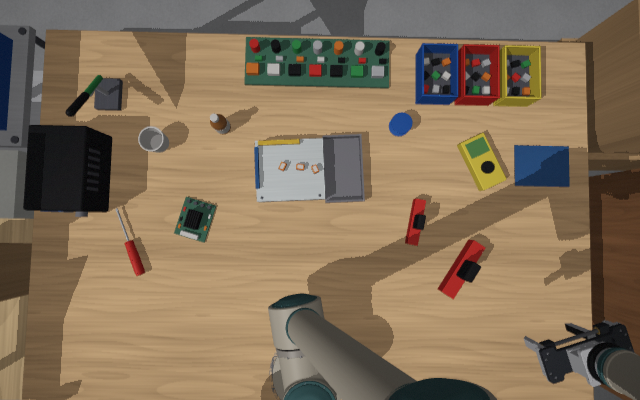

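View pics/side0.png

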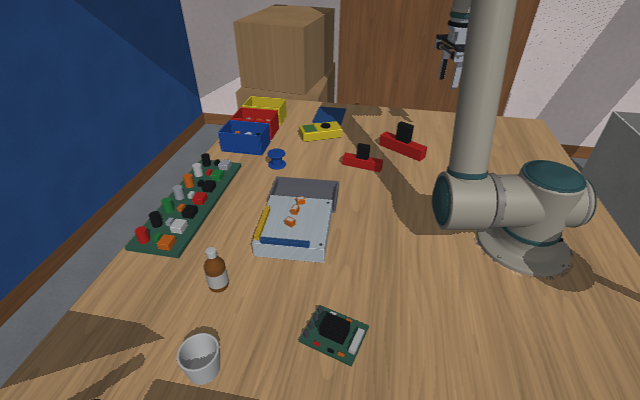

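Small sweeper is at (417,221) in the top picture and the larger one at (462,270). The board is at (195,219) and the relays at (284,167), (300,167) and (317,169). The side picture agrees.

```bash
cat > h.py <<'E'
from plant import r, gripper_to, inverse_kinematics, vision, models, telemetry
import cv2, numpy as np
from scipy.spatial.transform import Rotation as Ro
def q(yaw): return np.array([0,np.cos(yaw/2),np.sin(yaw/2),0])
def shot(c,name=None):
    cal=vision.get_calibration(c); im=vision.snapshot(c)
    if name: cv2.imwrite(f"pics/{name}.png",im[:,:,::-1])
    return im,cal
def world(px,cal,z,fish):
    px=np.atleast_2d(px).astype(float)
    u=(px[:,0]-cal["cx"])/cal["fx"]; v=(px[:,1]-cal["cy"])/cal["fy"]
    if fish:
        t=np.hypot(u,v)+1e-12; d=np.c_[u/t*np.sin(t),v/t*np.sin(t),np.cos(t)]
    else: d=np.c_[u,v,np.ones_like(u)]
    w,x,y,zz=cal["orientation"]; d=Ro.from_quat([x,y,zz,w]).apply(d)
    p=np.asarray(cal["position"]); return (p+d*((z-p[2])/d[:,2])[:,None])[:,:2]
def rect(mask,cal,z,fish):
    n,l,s,_=cv2.connectedComponentsWithStats(mask.astype(np.uint8))
    m=l==1+np.argmax(s[1:,4]); ys,xs=np.nonzero(m)
    P=world(np.c_[xs,ys],cal,z,fish)
    (c,(w,h),a)=cv2.minAreaRect((P*1000).astype(np.float32))
    if w<h: a+=90; w,h=h,w
    a=(a+90)%180-90
    return np.round(np.array(c)/1000,4),round(w),round(h),round(np.radians(a),3)
def hsv(im): return cv2.cvtColor(im,cv2.COLOR_RGB2HSV).astype(int)
def near(regs,cal,z,fish,xy):
    b=None
    for d in regs:
        ys,xs=np.nonzero(d["pixels"])
        if len(xs)<20: continue
        c=world([[xs.mean(),ys.mean()]],cal,z,fish)[0]
        if np.linalg.norm(c-xy)<0.08 and (b is None or d["score"]>b[0]): b=(d["score"],d["pixels"])
    return None if b is None else b[1]
E
python3 - <<'E'
from h import *
im,cal=shot("top")
for t,z,xy in [("sweeper_grip",.032,(.431,-.29)),("board_center",.006,(.425,.34)),("stop_blue",.059,(.572,.16)),("stop_yellow",.059,(.643,.102)),("fixture",.045,(.575,.04))]:
    m=near(models.regions_of(t,"top"),cal,z,0,xy)
    if m is None: print(t,None); continue
    if t=="sweeper_grip":
        H=hsv(im); m=m&(H[...,1]>120)&(H[...,2]>60)
    print(t,rect(m,cal,z,0))
print(vision.get_calibration("wrist"),r.nose_length)
yaw=-0.1
r.move_to([.431,-.29,.22],q(yaw))
im,cal=shot("wrist","w1")
m=near(models.regions_of("sweeper_grip","wrist"),cal,.032,1,(.431,-.29))
H=hsv(im); 
if m is not None: print(rect(m&(H[...,1]>120)&(H[...,2]>60),cal,.032,1))
print(models.mark_of("sweeper_grip","wrist"),telemetry.current_t(),telemetry.current_joints())
E
```

```text
sweeper_grip None
board_center (array([0.4235, 0.3397]), 111, 93, np.float64(-0.272))
stop_blue (array([0.5688, 0.1603]), 108, 11, np.float64(0.061))
stop_yellow (array([0.6387, 0.1016]), 107, 16, np.float64(-1.51))
fixture (array([0.5673, 0.0174]), 304, 189, np.float64(-1.503))
{'fx': 309.70691628693146, 'fy': 309.70691628693146, 'cx': 318.285124179339, 'cy': 203.11674505927047, 'position': array([ 0.25009436, -0.52331258,  0.38479893]), 'orientation': array([ 0.10694562,  0.80146795, -0.58317774, -0.07820151])} 0.025
(array([ 0.4307, -0.287 ]), 131, 31, np.float64(-0.195))
[{'at': [0.4247, -0.2872, 0.0518], 'score': 0.77}, {'at': [0.5667, 0.069, -0.0003], 'score': 0.3}] 3.0083 [-7.28016490e-01  1.99018062e-01  1.63716464e+00 -2.59393423e-04
  1.30524037e+00  9.44303020e-01]
```

View pics/w1.png

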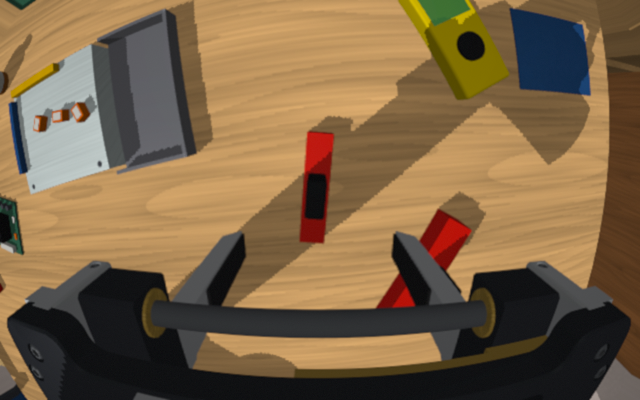

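The wrist picture shows the small sweeper at (316,188), between and ahead of the open fingers. The measured 131x31 mm outline confirms it is the small one. The larger one, at (425,260), is clear of the grasp.

```bash
python3 - <<'E'
from h import *
yaw=-.195; p=np.array([.4307,-.287])
gripper_to(.06)
r.move_to([*p,.13],q(yaw))
r.move_l([*p,.064],vel=.12)
gripper_to(0.0,40)
print(telemetry.current_opening(),telemetry.current_finger_force())
r.move_l([*p,.22],vel=.25)
print(telemetry.current_opening(),telemetry.current_wrist_force())
r.move_to([.43,.05,.27],q(.065))
im,cal=shot("wrist","w2")
for t,z,xy in [("stop_blue",.059,(.572,.16)),("stop_yellow",.059,(.643,.102)),("fixture",.045,(.575,.04))]:
    m=near(models.regions_of(t,"wrist"),cal,z,1,xy)
    print(t,None if m is None else rect(m,cal,z,1))
for t in ["fixture","stop_blue","stop_yellow","tray","relay1_center"]:
    print(t,[(round(d["score"],2),np.round(d["at"],3).tolist()) for d in models.mark_of(t,"wrist")])
print([(round(d["score"],2),np.round(d["at"],3).tolist()) for d in models.boxes_of("relay1_center","wrist")])
print(telemetry.current_t())
E
```

```text
0.019653118923355674 39.97871518135071
0.01982014597794859 [-0.91164329  1.61362659 -2.45049808]
stop_blue (array([0.5709, 0.1589]), 111, 13, np.float64(0.056))
stop_yellow (array([0.6401, 0.1017]), 116, 19, np.float64(-1.504))
fixture (array([0.5695, 0.0205]), 300, 185, np.float64(-1.509))
fixture [(0.87, [0.568, 0.069, -0.002])]
stop_blue [(0.69, [0.569, 0.157, 0.046])]
stop_yellow [(0.83, [0.642, 0.103, 0.05]), (0.42, [0.426, 0.044, 0.26])]
tray [(0.71, [0.577, -0.077, 0.008]), (0.23, [0.606, -0.475, 0.004]), (0.17, [0.43, 0.046, 0.261])]
relay1_center [(0.52, [0.577, 0.086, 0.051])]
[(0.83, [0.576, 0.09, 0.063]), (0.35, [0.569, 0.021, 0.046])]
8.1167
```

View pics/w2.png

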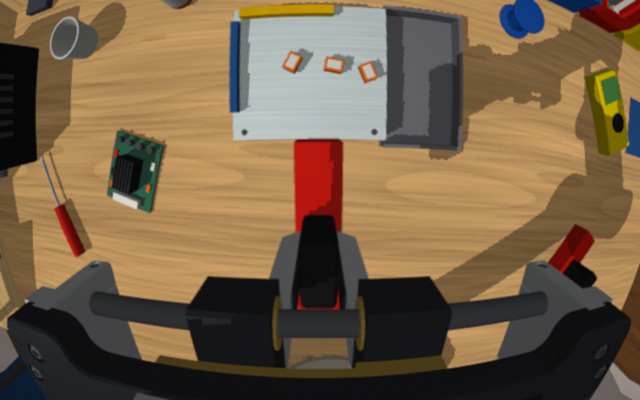

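The picture shows the relays at (292,62), (334,64) and (370,72) on the plate. The sweeper is held straight in the fingers. The fixture is at about (0.5685, 0.069) with yaw 0.062.

```bash
cat >> h.py <<'E'
F=np.array([.5685,.069]); FY=.062
def fx(x,y): c,s=np.cos(FY),np.sin(FY); return F+np.array([c*x-s*y,s*x+c*y])
def tofx(p): c,s=np.cos(FY),np.sin(FY); d=np.atleast_2d(p)-F; return np.c_[c*d[:,0]+s*d[:,1],-s*d[:,0]+c*d[:,1]]
E
python3 - <<'E'
from h import *
cal=vision.get_calibration("wrist")
R=tofx(world([[292,62],[334,64],[370,72]],cal,.058,1)); print(np.round(R,4))
print("corner near-left/right",np.round(tofx(world([[233,140],[380,139]],cal,.045,1)),4))
Y0=.065
assert R[:,1].max()+.014+.015<Y0
r.move_to([*fx(-.003,Y0),.2],q(FY))
r.move_l([*fx(-.003,Y0),.112],vel=.12,guard=8)
print(telemetry.current_ee_pos(),telemetry.current_wrist_force())
print(r.move_l([*fx(-.003,-.118),.112],vel=.09,guard=20))
print(telemetry.current_ee_pos(),telemetry.current_wrist_force())
r.hold(.3)
im,cal=shot("top","t2"); cv2.imwrite("pics/t2c.png",cv2.resize(im[100:240,220:400,::-1],None,fx=4,fy=4))
im,cal=shot("side","s2"); cv2.imwrite("pics/s2c.png",cv2.resize(im[150:280,230:370,::-1],None,fx=4,fy=4))
for c in("top","side"): print([(round(d["score"],2),np.round(d["at"],3).tolist(),np.round(tofx(d["at"][:2]),3).tolist()) for d in models.mark_of("relay1_center",c)])
print(telemetry.current_t())
E
```

```text
[[ 0.0082  0.0209]
 [ 0.0056 -0.028 ]
 [-0.0028 -0.0704]]
corner near-left/right [[-0.0843  0.0966]
 [-0.0836 -0.086 ]]
[0.56209851 0.13357489 0.11305137] [ 0.01535013  0.37982962 -1.02369295]
False
[ 0.57274096 -0.04856441  0.11199156] [-0.16736475  0.4808597  -1.12235876]
[]
[]
12.4
```

View pics/t2c.png

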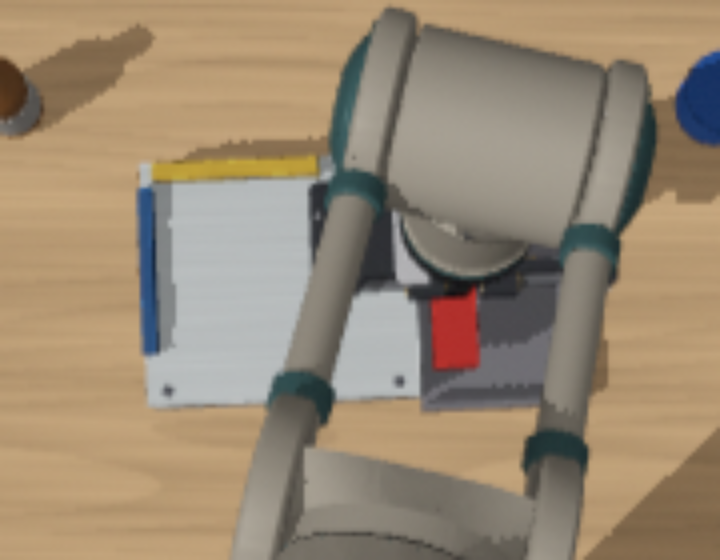

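View pics/s2c.png

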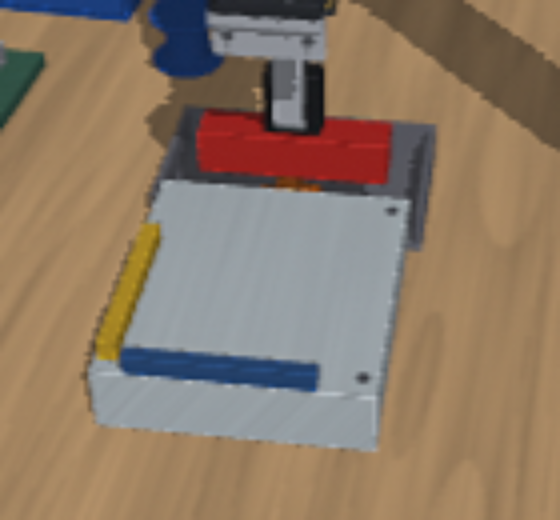

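The plate is empty and orange shows under the bar in the tray. I'll lift, look into the tray while still holding the sweeper, then return the sweeper.

```bash
python3 - <<'E'
from h import *
r.move_l([*fx(-.003,-.118),.2],vel=.2)
r.move_to([.43,-.07,.27],q(FY))
im,cal=shot("wrist","w3"); 
H=hsv(im); m=((H[...,0]>5)&(H[...,0]<16)&(H[...,1]>170)&(H[...,2]>120))
for d in (models.mark_of("relay1_center","wrist")): print(round(d["score"],2),np.round(tofx(d["at"][:2]),3),d["at"][2])
ys,xs=190,320
cv2.imwrite("pics/w3c.png",cv2.resize(im[0:200,180:480,::-1],None,fx=2.5,fy=2.5))
print(telemetry.current_t())
E
```

```text
0.75 [[ 0.013 -0.118]] 0.0122
13.775
```

View pics/w3c.png

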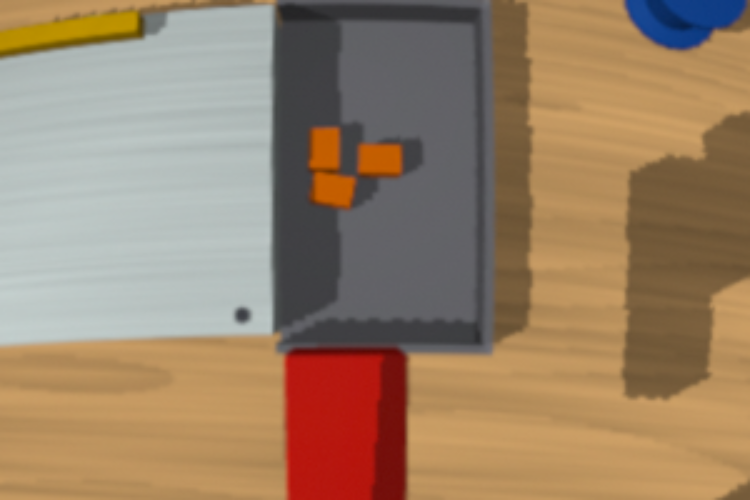

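All three relays lie separately on the tray floor, at crop pixels (325,148), (333,190) and (380,158). Next I return the sweeper and look at the board.

```bash
python3 - <<'E'
from h import *
p=[.4307,-.287]
r.move_to([*p,.13],q(-.195))
r.move_l([*p,.068],vel=.15)
print(r.move_l([*p,.0625],vel=.03,guard=4),telemetry.current_ee_pos()[2])
gripper_to(.06); 
r.move_l([*p,.16],vel=.25)
r.move_to([.38,.34,.25],q(-.272))
im,cal=shot("wrist","w4")
m=near(models.regions_of("board_center","wrist"),cal,.006,1,(.4235,.34))
print(None if m is None else rect(m,cal,.006,1),models.mark_of("board_center","wrist"))
# heat sink: dark pixels in board
H=hsv(im); b=m&(H[...,2]<50); b=cv2.morphologyEx(b.astype(np.uint8),cv2.MORPH_OPEN,np.ones((5,5)))
print(rect(b,cal,.036,1))
for c in("top","side"):
    shot(c); print([(round(d["score"],2),np.round(d["at"],3).tolist()) for d in models.mark_of("sweeper_grip",c)])
print(telemetry.current_t())
E
```

```text
True 0.06400087899735284
None [{'at': [0.4274, 0.335, 0.0142], 'score': 0.98}]Traceback (most recent call last):
  File "<stdin>", line 13, in <module>
TypeError: unsupported operand type(s) for &: 'NoneType' and 'bool'
```

View pics/w4.png

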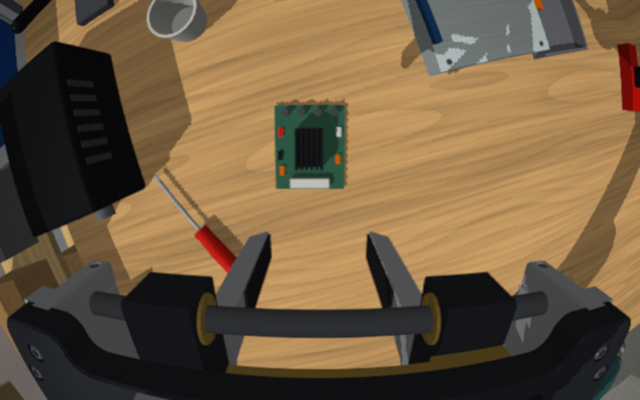

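The board is at (311,145) and its long edges run vertically in the picture, so yaw −0.27 is about right. The sweeper is standing at the right edge (628,78). I'll refine with a colour mask.

```bash
python3 - <<'E'
from h import *
im=cv2.imread("pics/w4.png")[:,:,::-1].copy(); cal=vision.get_calibration("wrist")
H=hsv(im)
w=np.zeros(im.shape[:2],bool); w[92:196,265:360]=1
g=w&(H[...,0]>60)&(H[...,0]<95)&(H[...,1]>80)
g=cv2.morphologyEx(g.astype(np.uint8),cv2.MORPH_CLOSE,np.ones((9,9)))
print(rect(g,cal,.006,1))
b=w&(H[...,2]<55)&(H[...,1]<130); b[:,:]&=True
b=cv2.morphologyEx(b.astype(np.uint8),cv2.MORPH_CLOSE,np.ones((3,3)));b=cv2.morphologyEx(b,cv2.MORPH_OPEN,np.ones((7,7)))
print(rect(b,cal,.036,1))
# long edges of the board by line fits
L=[];Rr=[]
for y in range(110,180):
    x=np.nonzero(g[y])[0]
    if len(x)>40: L.append((x[0]-.5,y)); Rr.append((x[-1]+.5,y))
for e in(L,Rr):
    P=world(e,cal,.006,1)*1000; v=cv2.fitLine(P.astype(np.float32),cv2.DIST_HUBER,0,.01,.01).ravel(); print(np.arctan(v[1]/v[0]),v[2:])
for c in("top","side"):
    shot(c); print([(round(d["score"],2),np.round(d["at"],3).tolist()) for d in models.mark_of("sweeper_grip",c)])
print(telemetry.current_t())
E
```

```text
(array([0.4256, 0.3392]), 107, 87, np.float64(-0.271))
(array([0.4264, 0.3356]), 51, 39, np.float64(-0.285))
-0.27639675 [455.23972 376.0925 ]
-0.26326808 [424.51263 294.19742]
[(0.96, [0.433, -0.294, 0.057]), (0.68, [0.304, -0.418, 0.076]), (0.2, [0.708, -0.243, 0.001])]
[(0.77, [0.3, -0.414, 0.076])]
19.55
```

```bash
python3 - <<'E'
from h import *
p=np.array([.4255,.338]); yaw=-.271
r.move_to([*p,.1],q(yaw))
print(r.move_l([*p,.0365],vel=.1,guard=10))
gripper_to(0,45)
print(telemetry.current_opening(),telemetry.current_ee_pos())
r.move_l([*p,.2],vel=.2)
print("held",telemetry.current_opening(),telemetry.current_wrist_force())
r.move_to([*fx(.005,.029),.16],q(FY))
r.hold(.3); f0=telemetry.current_wrist_force()
r.move_l([*fx(.005,.029),.089],vel=.12)
im,cal=shot("wrist","w5")
print(r.move_l([*fx(.005,.029),.077],vel=.02,guard=3),telemetry.current_ee_pos(),telemetry.current_wrist_force()-f0,telemetry.current_t())
E
```

```text
False
0.03391516749426246 [0.42567563 0.33811712 0.03681722]
held 0.03384665143895889 [-0.43636688  0.39710589 -2.29826891]
True [0.57201043 0.09825907 0.08171798] [ 0.09557322 -0.58449171  5.57725397] 25.125
```

View pics/w5.png

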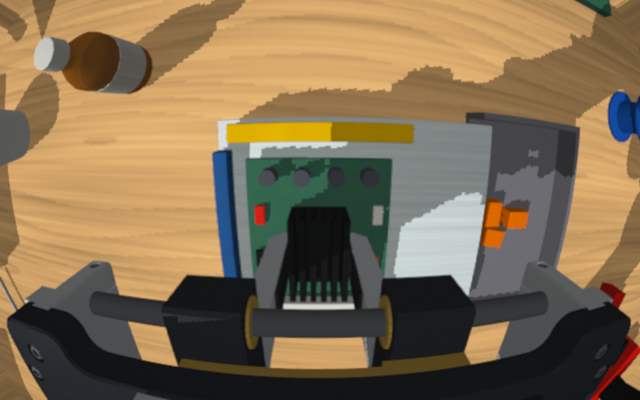

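The board is held level over the plate (centre column 318), just short of both stops, and the relays are still in the tray. Now I press into the corner.

```bash
python3 - <<'E'
from h import *
ex=np.array([np.cos(FY),np.sin(FY),0]); ey=np.array([-np.sin(FY),np.cos(FY),0])
def st(s):
    f=telemetry.current_wrist_force(); p=telemetry.current_ee_pos()
    print(s,"F fix",np.round([f@ex,f@ey,f[2]],2),"pos",np.round(tofx(p[:2])[0],4),round(p[2],4),round(telemetry.current_t(),2))
st("0")
p=np.array(telemetry.current_ee_pos())
print(r.move_l(p+ey*.022,vel=.03,guard=7)); st("y")
p=np.array(telemetry.current_ee_pos())
print(r.move_l(p+ex*.022,vel=.03,guard=7)); st("x")
r.hold(.5); st("hold")
w,x,y,z=telemetry.current_tool_rot(); print(2*np.arctan2(y,x),telemetry.current_torque())
E
```

```text
0 F fix [ 0.22 -0.3   3.49] pos [0.0053 0.029 ] 0.0817 25.12
True
y F fix [-1.4  -0.75  3.08] pos [0.0053 0.0407] 0.0818 25.62
True
x F fix [-1.2  -0.47  3.83] pos [0.0158 0.0405] 0.0818 26.09
hold F fix [ 0.89 -0.79  3.04] pos [0.0156 0.0406] 0.0818 26.59
0.062443027018208766 [ 0.24461808 -0.47475309 -0.04058942]
```

Both stops were reached, but the force relaxed once the guard stopped the move. I'll step in without the guard until there is a steady force on both.

```bash
python3 - <<'E'
from h import *
ex=np.array([np.cos(FY),np.sin(FY),0]); ey=np.array([-np.sin(FY),np.cos(FY),0])
def fr():
    F=np.mean([telemetry.current_wrist_force() for _ in range(5)],0); return F@ex,F@ey,F[2]
p=np.array(telemetry.current_ee_pos()); a=b=0
for i in range(14):
    f=fr(); print(a,b,np.round(f,1),np.round(tofx(telemetry.current_ee_pos()[:2])[0],4))
    if f[0]<-8 and f[1]<-8: break
    if f[0]>=-8: a+=.0006
    if f[1]>=-8: b+=.0006
    r.move_l(p+a*ex+b*ey,vel=.01); r.hold(.3)
r.hold(1); print(np.round(fr(),1),telemetry.current_opening(),telemetry.current_finger_force())
w,x,y,z=telemetry.current_tool_rot(); print(2*np.arctan2(y,x)-FY,telemetry.current_ee_pos(),telemetry.current_t())
E
```

```text
0 0 [ 0.9 -0.8  3. ] [0.0156 0.0406]
0.0006 0.0006 [-0.5 -1.4  5. ] [0.0158 0.0407]
0.0012 0.0012 [-1.7 -2.2  5.2] [0.0159 0.0408]
0.0018 0.0018 [-3.6 -4.6  7.3] [0.0159 0.0408]
0.0024 0.0024 [-3.9 -6.   9.1] [0.016  0.0409]
0.0029999999999999996 0.0029999999999999996 [-5.3 -7.5  9.1] [0.0161 0.0409]
0.0035999999999999995 0.0035999999999999995 [-6.2 -9.5 10.8] [0.0161 0.041 ]
0.0042 0.0035999999999999995 [-7.  -8.7 10.9] [0.0161 0.0409]
0.0048 0.0035999999999999995 [ -7.4 -10.2  11.8] [0.0161 0.0409]
0.005399999999999999 0.0035999999999999995 [-9.6 -9.9 12.5] [0.0162 0.0409]
[-10.2  -8.4  12.7] 0.03359436292837745 45.01911520957947
0.0020920186228297055 [0.58211083 0.1108336  0.08196769] 32.5917
```

```bash
python3 - <<'E'
from h import *
a,_=shot("side"); b,_=shot("wrist")
c=np.hstack([cv2.resize(a[100:290,220:440],(400,345)),cv2.resize(b[80:310,180:450],(400,345))])
cv2.imwrite("pics/fin.png",c[:,:,::-1])
q_=telemetry.current_tool_rot(); R=Ro.from_quat(np.roll(q_,-1)).as_matrix(); print("tilt",np.round(R[:,2],4))
print([(round(d["score"],2),np.round(d["at"],3).tolist()) for d in models.mark_of("board_center","wrist")])
E
```

```text
tilt [-0.0138 -0.0092 -0.9999]
[(0.79, [0.58, 0.109, 0.061])]
```

View pics/fin.png

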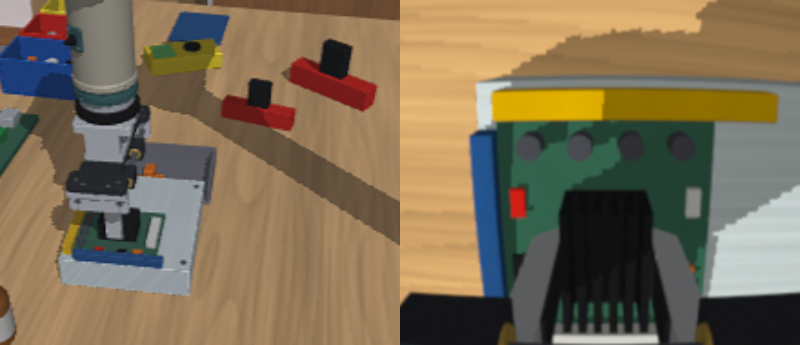

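The board sits flush against both stops, the small sweeper stands upright on its own, the relays are in the tray and the flux bottle, spool, multimeter and cup look undisturbed. Tool tilt is 0.017 rad, within the limit, so I'm handing in.

```bash
python3 -c "
from h import *
print(telemetry.current_wrist_force(),telemetry.current_t()); print(r.sign_off())"
```

```text
[ -8.915767   -11.22070002  13.07713827] 32.7417
the job is handed in; nothing more can be done
None
```

The job is handed in at about 33 s of the 67 s allowed, verdict not shown: the relays are in the tray, the sweeper stands upright on the bench, and the arm still holds the board, pressing it into the corner with about 8–10 N towards each stop at the wrist.

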